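# Latch the storage tub's lid

### The job

The lid of the white storage tub is lying shut but loose on its rubber seal. Flip the wire bail of its toggle latch over the steel keeper on the lid so that its hook bar drops in behind the tooth, then press the lever down past its snap until its foot rests fully home on the rubber stop and the lid is pulled tight; feel for the stop, press gently and do not force the lever against it, do not lean on the lid, and leave the glass cup and the wooden spoon beside the tub where they are.

Things in the scene. Friction and masses are not known exactly. Their poses are not given: they have to be found in the camera images.
- tub: White plastic storage tub with the latch, fixed on the table: 204 x 284 mm, 148 mm high without the lid. Origin: centre of the underside. Its x axis points level to the side that carries the latch ('outward'), its y axis runs along the latch's pins and bars, z is up. The whole latch lies at y = 0.
- lid: White plastic lid on the tub, 12 mm thick, top 160 mm above the table, 207 x 290 mm; origin at the keeper point, axes as the tub's. Hinged at tub x -102 mm, z 150 mm; it cannot be opened further. Its springy seal holds it up by about 0.022 rad, so that the keeper stands 4 to 5 mm higher than when tight; pulling it tight takes about 30 N at the keeper.
- keeper (a point): Point on the lid's steel keeper (38 mm wide along y): where the hook bar's centre lies when latched, axes as the tub's. 4 mm below it is the flat seat, reaching 32 mm inward (-x); a 5 mm thick upright tooth stands with its inner face 4.5 mm outward of it and its top 4 mm above it. With the lid loose it is about 36 mm above and 22 mm inward of the lever pivot.
- lever_pivot (a point): Axis of the lever in its steel bracket on the tub: tub x 134 mm, z 135 mm. Axes as the tub's.
- lever: Flat steel lever, origin on its pivot. Handle 84 mm long from the pivot, 5 mm thick, 26 mm wide (34 mm over the last 20 mm). Unturned (axes as the tub's) the handle points outward and 58 degrees up; pressing it down turns it about +y. Friction (0.32 N m) keeps it where it is left; it starts 0 to 0.15 rad pressed and cannot be raised beyond 0.
- handle_end (a point): Middle of the free end of the lever's handle, 84 mm from the pivot. The latch pulls hardest shortly before its centre, which is passed when the handle is 15 degrees below level; home is, depending on how the stop is set, 18 to 33 degrees below level. Past the centre the lever does not close by itself: it must be pressed home.
- bail_pin (a point): Pin on the lever, 20 mm from the lever's pivot, 41 degrees below the handle's direction, on which the bail turns about the tub's y axis.
- bail: Steel wire bail, origin on the bail pin: two 6 mm legs 52 mm apart carry the hook bar and beyond it the grip bar, both along y. It starts 106 to 118 degrees from outward (upright, leaning to the lid) and stays by light friction; swung inward it passes over the keeper's tooth with about 4 mm to spare while the lever is up.
- hook_bar (a point): Middle of the hook bar (8 mm round, 52 mm long), 58.8 mm from the bail pin. Hooked with the lever up it lies on the keeper's seat, up to 16 mm inward of the keeper point; the lever draws it out against the tooth.
- grip_bar (a point): Middle of the grip bar (9 mm round, 52 mm long), the place to take the bail: 80.8 mm from the bail pin; 20 mm beyond the hook bar and 18 mm offset to the outer (upper, when hooked) side; 26 to 29 mm above the hook bar when hooked. It can turn in a light pinch across tub x.
- stop: Fixed steel shelf under the lever with a rubber-topped stop screw (18 mm across) standing on it. Origin: mid-thickness of the 6 mm shelf under the screw, 64 mm outward of and 64 mm below the lever pivot. The screw is set differently each time: its top is 14 to 31 mm above the origin, and must be found by feel. It does not give. More than 20 N of the lever on it is forcing it.
- lever_foot (a point): Lowest point (lever home) of the 10 mm rubber foot under the handle, 74 mm out along it; rests on the stop screw's top when home. With the lever up it is 175 to 195 mm above the tub's underside, home about 85 to 102 mm.
- cup: Glass cup 68 mm across, 85 mm high, beside the latch; bystander. Origin under its centre.
- spoon: Wooden spoon 260 mm long on the table beside the tub; bystander.

How it is judged:
On the way:
1. the hook bar lies behind the keeper's tooth on its seat while the lever is still up (its foot over 140 mm above the tub's underside) (x of hook_bar in the frame of keeper between -0.02 and 0.005 m and z of hook_bar in the frame of keeper between -0.004 and 0.0045 m and z of lever_foot in the frame of tub above 0.14 m), for 0.2 s.
At the end, for the whole second after the job is handed in: the hook bar lies within 6 mm of the keeper point, behind the tooth; the lever's foot rests on the stop screw (bearing on it with over 0.5 N, foot under 105 mm above the tub's underside); the keeper is pulled down to within 2 mm of its tight height (under 169.0 mm above the tub's underside) (x of hook_bar in the frame of keeper between -0.006 and 0.005 m and z of hook_bar in the frame of keeper between -0.004 and 0.0045 m and contact force between lever and stop above 0.5 N and z of lever_foot in the frame of tub below 0.105 m and z of keeper in the frame of tub below 0.169 m); the robot touches nothing.
It fails at once if the lever is forced against its stop with more than 20 N (contact force between lever and stop above 20 N).
It fails at once if the robot leans on the lid with more than 25 N (contact force between any of the fingers, the arm and lid above 25 N).
It fails at once if the glass cup or the wooden spoon is shifted by more than 30 mm (distance of any of cup, spoon from where it was at the start of the episode above 0.03 m).
It also fails if it takes over 53 s, if anything falls off the work surface, if the arm or the gripper's body presses on something with over 40 N, if the wrist force passes 120 N, or if a joint passes its speed limit or range.

### The arm

A 7-joint arm with a two-finger parallel gripper is mounted at the origin on the work surface. World frame = base frame: x ahead of the robot, y to its left, z up, the work surface at z = 0. Lengths are in m, angles in rad, forces in N, time in s.
With the tool pointing down it reaches from about 0.425 to 0.95 m from the base axis. Payload 16.7 kg.
Tool frame: the origin (TCP) lies at the very end of the fingers, on their centre line; the grasp point (between the pads) lies 19 mm behind it; z points along the fingers, y is the direction in which the jaws open and shut (so a half turn about z gives the same grasp; the last joint's range is limited). The gripper opens to 94 mm and grips with 3 to 60 N. Pads are 16 mm wide; open, the fingers measure 119 mm over their backs; the gripper's body (75 mm by 177 mm) begins 78 mm behind the grasp point.
Start: joints at [-1.437, 0.426, 0.074, 1.606, -0.034, 1.111, -0.067], TCP at [0.189, 0.648, 0.205] pointing down, gripper open.
Joint ranges: [-2.85, 2.85], [-0.5, 2.14], [-1.23, 1.37], [0.21, 2.46], [-1.02, 4.16], [0.16, 2.05], [-2.73, 2.73]. Speed limits (rad/s): [1.89, 1.89, 2.39, 2.39, 3.01, 3.01, 3.01].

### API

Orientations are given as a unit quaternion [x, y, z, w].
In Python, from cell import env, eyes gives the robot as it stands. The module is installed in compiled form; this text tells all that it offers.
- The arm moves only by the tool step_arm, never from a script. Its argument "plan" is a list of rows, each an object with "angular": the turn, a rotation vector about the world's x, y, z in rad, a list of three; "offset": the shift along the world's x, y, z in mm, a list of three; "grip": the closure in counts, from 0 (fully open) to 255 (shut). A call has 1 to 12 rows; each row is the pose to reach, as a shift and turn from the pose measured when the call began; what a row does not reach only later rows make up. A row lasts 1/8 s, in which the tool goes at most 62.5 mm and 10.7 degrees, less where a joint would pass 70% of its speed; a pose out of reach is approached as far as the arm can. A call with a gripper value outside its range is refused whole. The fingers move at their own pace and stop on an object; "grip_force" is the grip in N (left out, the last holds). Time passes only in rows, so rows that repeat a pose let the fingers close. It gives the time, the measured TCP pose, the force and the opening at its end, in the units of the state.
- env.get_state(): the state, without advancing time (a new reading comes with each control period).
- eyes.get_image(name): name is "side" or "top"; returns a dict with "image" (420x560x3 uint8, red, green, blue), "mtx" (3x3 intrinsics, pixels), "k1" (the pictures are not rectified: a ray, as slopes to the right and down, at radius r is drawn at 1 + k1 r^2 times it, then the intrinsics apply), "R" (3x3) and "t" (3): a world point X has camera coordinates R X + t. Camera axes: x right, y down, z forward; pixel columns grow to the right and rows downward; lengths in m; the calibration is good to about 2 mm. A picture is of the moment at which its call begins. There is no depth.
- env.sign_off(): hands the job in, once; it reports no verdict.
The state is a dict: "time": time; "joint_pos": joint angles; "qd": joint speeds; "joint_efforts": joint torques, N m; "eef_pos": TCP position; "tcp_rot": TCP orientation; "wrist_force": force on the tool from outside, world axes, zero at the start; "wrist_torque": the same for the moment, N m; "gripper_width": finger opening in m.
Only numpy, scipy, OpenCV 4.12 (cv2) and the standard library are available. Lean on these libraries where they do the work, as an engineer would, in place of code of your own. Each camera call takes 0.05 s, during which the arm holds its last target. There are 200 camera calls.

## Working session

There is one attempt and no reset: what is moved stays moved. The work goes in short steps, Python scripts to look and compute and a tool call to move; the robot and the scene stay as the last step left them, time stands still between calls to the robot, and variables do not carry over. Pictures are saved under pics/ and viewed, about 8 in all and at most 12, crops included, and the job is handed in when it is done.

Besides the shell and the picture viewer there is one more tool, called after "Emit:" as name([rows], argument=value, ...), one row to a line, values as JSON. step_arm: Moves the arm, as the interface text tells. Its arguments: {"type":"object","properties":{"plan":{"type":"array","items":{"type":"object","properties":{"angular":{"type":"array","items":{"type":"number"}},"offset":{"type":"array","items":{"type":"number"}},"grip":{"type":"number"}}}},"grip_force":{"type":"number"}},"required":["plan"]}

```bash
mkdir -p pics; python3 - <<'E'
from cell import env, eyes
import cv2
s=env.get_state(); print({k:(v if not hasattr(v,'round') else v) for k,v in s.items()})
for n in("side","top"):
    d=eyes.get_image(n); cv2.imwrite(f"pics/{n}0.png",d["image"][:,:,::-1]); print(n,d["mtx"],d["k1"],d["R"],d["t"])
E
```

```text
{'time': 0.0, 'joint_pos': array([-1.43650081,  0.4267275 ,  0.073863  ,  1.60661031, -0.03407461,
        1.11078207, -0.067098  ]), 'qd': array([ 0.00066978, -0.00102582,  0.0020956 ,  0.00140797,  0.00018666,
       -0.00134149, -0.00067697]), 'joint_efforts': array([ 7.80918890e-04, -9.35792255e+01,  3.66845168e+00, -4.54172981e+01,
       -4.85904480e-02,  2.01033539e-02,  1.20956702e-04]), 'eef_pos': array([0.1889245 , 0.64756873, 0.20477753]), 'tcp_rot': array([ 1.41436629e-01,  9.89947109e-01, -6.33277008e-04, -2.92344665e-05]), 'wrist_force': array([ 0.19526935, -0.43759801,  0.70227972]), 'wrist_torque': array([ 0.02427142, -0.03608717,  0.01349791]), 'gripper_width': 0.09412203904859129}
side [[436.70670208   0.         274.42556736]
 [  0.         436.70670208 214.95445086]
 [  0.           0.           1.        ]] 0.0336806656005845 [[ 0.83978833 -0.54282426 -0.00986871]
 [-0.31876194 -0.47827043 -0.81832037]
 [ 0.43948423  0.69036166 -0.57467763]] [-0.38851491  0.29954973  0.67333647]
top [[527.67023485   0.         287.63736267]
 [  0.         527.67023485 206.53905999]
 [  0.           0.           1.        ]] -0.05194390292691781 [[-0.00510412 -0.99985589 -0.01619096]
 [-0.99516253  0.00666736 -0.09801579]
 [ 0.09810961  0.01561235 -0.99505314]] [0.04440388 0.50210418 1.07705811]
```

View pics/side0.png

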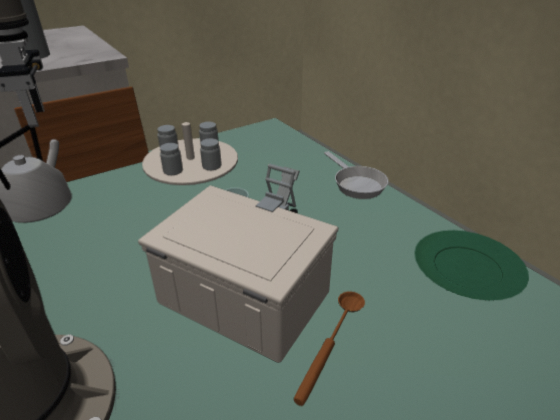

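View pics/top0.png

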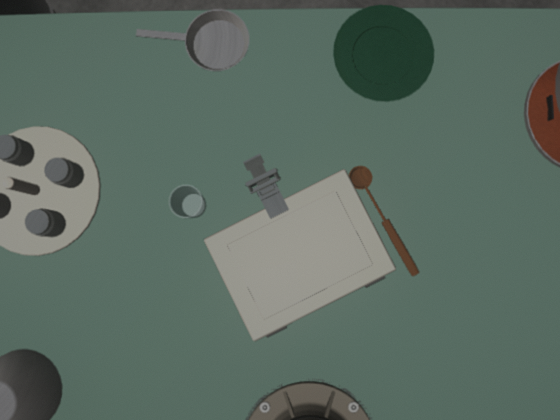

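The side view shows the lid corners near (210,193), (335,235), (277,272) and (147,240), with the bail and lever near (280,190). The top view shows the lid corners near (205,241), (346,171), (394,268) and (254,339), the latch at (265,185), the cup at (187,202) and the spoon on the right. Next I'll look at enlarged crops.

```bash
python3 - <<'E'
import cv2, numpy as np
a=cv2.imread("pics/side0.png")[150:230,230:330]; b=cv2.imread("pics/top0.png")[140:230,220:310]
f=lambda i,g:cv2.resize(np.clip(i.astype(float)*g,0,255).astype('uint8'),(400,int(400*i.shape[0]/i.shape[1])),interpolation=cv2.INTER_CUBIC)
A=f(a,1.5);B=f(b,2)
o=np.zeros((400,800,3),'uint8'); o[:A.shape[0],:400]=A;o[:B.shape[0],400:]=B
cv2.imwrite("pics/crop0.png",o)
E
```

```text
(no output)
```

View pics/crop0.png

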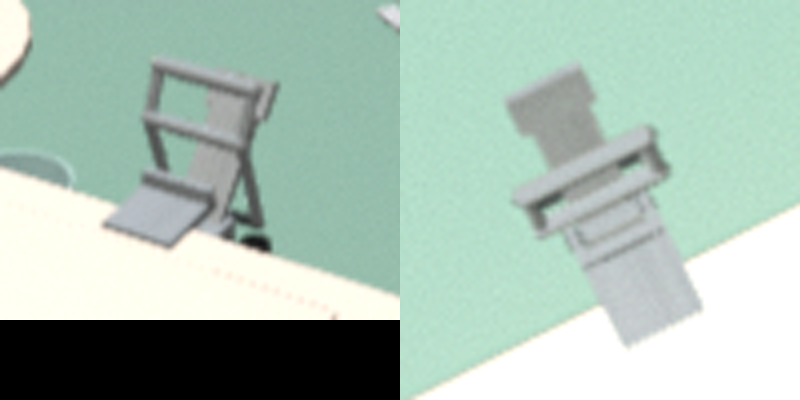

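The left crop is the side view. The grip bar runs (154,62)-(262,90), the hook bar is about (145,118)-(243,147), and the keeper tooth is below them. The right crop is the top view. The handle end is (505,100)-(580,68), the grip bar is (517,200)-(655,132), and the keeper plate ends at (630,345)-(700,308). Now I'll fit the tub pose together with the lever and bail angles.

```bash
cat > h.py <<'E'
import numpy as np
from scipy.spatial.transform import Rotation as Ro
CAM={}
def cams():
    from cell import eyes
    for n in("side","top"): CAM[n]=eyes.get_image(n)
def proj(n,P):
    d=CAM[n]; c=np.atleast_2d(P)@d["R"].T+d["t"]; s=c[:,:2]/c[:,2:]
    s=s*(1+d["k1"]*(s**2).sum(1,keepdims=True)); return s@np.diag(np.diag(d["mtx"])[:2])+d["mtx"][:2,2]
def latch(th,be):
    "x,z in tub frame (m): th rad pressed, be rad"
    u=lambda a:np.array([np.cos(a),np.sin(a)])
    pv=np.array([.134,.135]); pin=pv+.020*u(np.radians(17)-th)
    return dict(end=pv+.084*u(np.radians(58)-th),pin=pin,hook=pin+.0588*u(be),grip=pin+.0788*u(be)+.018*np.array([np.sin(be),-np.cos(be)]))
def w(p,x,y,z):
    c,s=np.cos(p[2]),np.sin(p[2]); return np.array([p[0]+c*x-s*y,p[1]+s*x+c*y,z])
E
python3 - <<'E'
from h import *; import cv2
from scipy.optimize import least_squares
cams()
img=CAM["top"]["image"]; 
obs=[]
S=lambda x,y:(230+x/4,150+y/4); T=lambda x,y:(220+(x-400)/4.444,140+y/4.444)
# lid corners (x,y,z)
C={'A':(.1035,.145,.1645),'B':(.1035,-.145,.1645),'C':(-.1035,-.145,.160),'D':(-.1035,.145,.160)}
# refine corners in the top view
m=(img.min(2)>105).astype('uint8')
cs=max(cv2.findContours(m,0,2)[0],key=lambda c:cv2.contourArea(c) if 150<cv2.boundingRect(c)[0]<300 else 0)
print(cv2.contourArea(cs),cv2.boundingRect(cs))
gt=cv2.cornerSubPix(cv2.cvtColor(img,cv2.COLOR_RGB2GRAY),np.float32([(205,241),(346,171),(394,268),(254,339)]).reshape(-1,1,2),(5,5),(-1,-1),(3,30,.01)).reshape(-1,2)
gs=cv2.cornerSubPix(cv2.cvtColor(CAM["side"]["image"],cv2.COLOR_RGB2GRAY),np.float32([(210,193),(335,235),(277,272),(147,240)]).reshape(-1,1,2),(5,5),(-1,-1),(3,30,.01)).reshape(-1,2)
print(gt,gs)
def pts(p):
    L=latch(p[3],p[4]); f=lambda k,y=0:w(p,L[k][0],y,L[k][1])
    top=[w(p,*C[k]) for k in'ABCD']
    T_=top+[f('grip',.026),f('grip',-.026),f('end',.017),f('end',-.017)]
    S_=top+[f('grip',.026),f('grip',-.026),f('hook',.026),f('hook',-.026)]
    return np.array(T_),np.array(S_)
To=np.array([*gt,T(519,200),T(655,132),T(505,100),T(580,68)]); So=np.array([*gs,S(154,62),S(262,90),S(145,118),S(243,147)])
def res(p):
    a,b=pts(p); return np.r_[proj("top",a)-To,proj("side",b)-So].ravel()
r=least_squares(res,[.6,.05,.4,.07,np.radians(112)],loss='soft_l1')
print(r.x,np.degrees(r.x[2:]),r.cost); print(res(r.x).reshape(-1,2).round(1).tolist())
np.save("p.npy",r.x); p=r.x
for k,v in latch(p[3],p[4]).items(): print(k,v.round(4),w(p,v[0],0,v[1]).round(4))
print('keeper',proj("side",w(p,.112,0,.171)),proj("top",w(p,.112,0,.171)))
# cup from top view
from scipy.optimize import fsolve
print('cup',fsolve(lambda q:(proj("top",[q[0],q[1],.085])-np.array([187,202])).ravel(),[.7,.2]))
E
```

```text
17539.0 (204, 170, 191, 171)
[[203.47943 239.65213]
 [346.      171.     ]
 [394.64975 268.4434 ]
 [253.11885 340.37503]] [[210. 193.]
 [335. 235.]
 [277. 272.]
 [147. 240.]]
[0.39978361 0.01785957 0.4499261  0.19027514 1.85757522] [ 25.77886651  10.90196238 106.43122007] 73.4742110840208
[[-0.4, -0.5], [-0.2, -1.4], [2.2, 3.1], [-0.5, 2.6], [1.7, -0.7], [-1.9, 1.5], [0.2, 0.1], [0.5, -1.0], [-0.6, -9.4], [3.3, -8.7], [1.5, 29.9], [-12.0, -1.1], [1.1, 0.2], [-2.6, -0.1], [0.4, -0.4], [-1.0, -0.7]]
end [0.1912 0.1965] [0.5719 0.101  0.1965]
pin [0.1539 0.1371] [0.5384 0.0848 0.1371]
hook [0.1373 0.1935] [0.5234 0.0776 0.1935]
grip [0.1489 0.2178] [0.5338 0.0826 0.2178]
keeper [[271.35773919 198.4392148 ]] [[272.48788567 199.68721786]]
cup [0.50684164 0.24034023]
```

The side-view lid corners I read by eye don't agree with the fit. I'll refit without them and check with an overlay.

```bash
cat > fit.py <<'E'
from h import *; import cv2
from scipy.optimize import least_squares
cams()
S=lambda x,y:(230+x/4,150+y/4); T=lambda x,y:(220+(x-400)/4.444,140+y/4.444)
C={'A':(.1035,.145,.1645),'B':(.1035,-.145,.1645),'C':(-.1035,-.145,.160),'D':(-.1035,.145,.160)}
img=CAM["top"]["image"]; m=(img.min(2)>105).astype('uint8')
cs=max(cv2.findContours(m,0,2)[0],key=lambda c:cv2.contourArea(c) if 150<cv2.boundingRect(c)[0]<300 else 0)
print('top quad',cv2.approxPolyDP(cv2.convexHull(cs),6,True).reshape(-1,2).tolist())
gt=np.array([(204.5,240.5),(346.5,170.5),(394.5,268),(254,339.5)])
def pts(p):
    L=latch(p[3],p[4]); f=lambda k,y=0:w(p,L[k][0],y,L[k][1])
    top=[w(p,*C[k]) for k in'ABCD']
    return np.array(top+[f('grip',.026),f('grip',-.026),f('end',.017),f('end',-.017)]),np.array([f('grip',.026),f('grip',-.026),f('hook',.026),f('hook',-.026)]),top
To=np.array([*gt,T(519,200),T(655,132),T(505,100),T(580,68)]); So=np.array([S(154,62),S(262,90),S(145,118),S(243,147)])
def res(p):
    a,b,_=pts(p); return np.r_[proj("top",a)-To,proj("side",b)-So].ravel()
r=least_squares(res,[.6,.05,.4,.07,np.radians(112)],loss='soft_l1')
p=r.x; print(p,np.degrees(p[2:]),r.cost); print(res(p).reshape(-1,2).round(1).tolist())
np.save("p.npy",p)
for k,v in latch(p[3],p[4]).items(): print(k,v.round(4),w(p,v[0],0,v[1]).round(4))
a,b,top=pts(p)
o=[]
for n,(y0,y1,x0,x1) in dict(side=(140,350,130,350),top=(140,350,190,410)).items():
    k=3; i=cv2.convertScaleAbs(cv2.resize(CAM[n]["image"][y0:y1,x0:x1,::-1],None,fx=1.8,fy=1.8,interpolation=2),alpha=1.5)
    q=lambda P:((proj(n,P)-[x0,y0]+.5)*1.8-.5).round().astype(int)
    cv2.polylines(i,[q(top)],True,(0,0,255)); L=latch(p[3],p[4])
    bot=[w(p,x,y,0) for x,y in((.102,.142),(.102,-.142),(-.102,-.142),(-.102,.142))]; cv2.polylines(i,[q(bot)],True,(255,0,0))
    for kk,c in(('grip',(0,0,255)),('hook',(0,255,0)),('end',(255,0,255)),('pin',(255,255,0))):
        e=q([w(p,L[kk][0],s,L[kk][1]) for s in(.026,-.026)]); cv2.line(i,tuple(map(int,e[0])),tuple(map(int,e[1])),c)
    e=q([w(p,.1165,s,.175) for s in(.019,-.019)]); cv2.line(i,tuple(map(int,e[0])),tuple(map(int,e[1])),(0,255,255))
    o.append(i)
cv2.imwrite("pics/ov.png",np.hstack(o))
E
python3 fit.py
```

```text
top quad [[344, 170], [394, 269], [253, 340], [204, 239]]
[0.40127154 0.01645825 0.46070051 0.17693695 1.86874222] [ 26.39619511  10.1377406  107.07104219] 14.768306123640276
[[-0.8, -1.1], [-0.9, -2.2], [3.3, 1.6], [0.3, 3.1], [2.0, -0.6], [-1.8, 1.3], [0.2, 0.2], [0.4, -1.1], [1.1, 0.3], [-2.5, -0.2], [0.6, -0.3], [-0.7, -0.7]]
end [0.1904 0.1973] [0.5718 0.1011 0.1973]
pin [0.1539 0.1374] [0.5391 0.0849 0.1374]
hook [0.1366 0.1936] [0.5236 0.0772 0.1936]
grip [0.1479 0.218 ] [0.5338 0.0822 0.218 ]
```

View pics/ov.png

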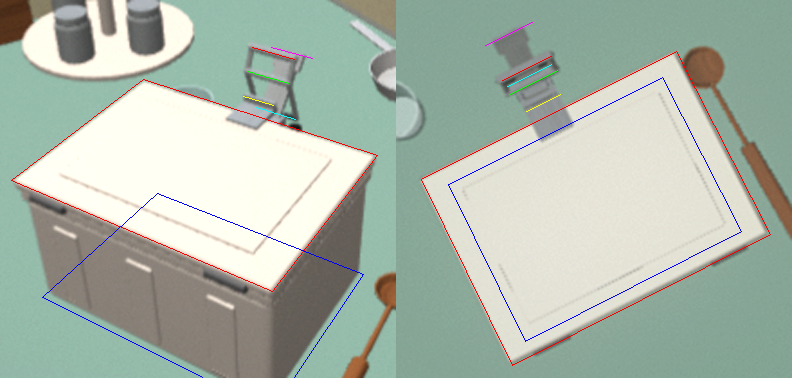

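The overlay fits well: lid outline, bail bars and keeper tooth all match to about 1–2 px. The tub is at (0.401, 0.016) with yaw 26.4°, the grip bar at (0.534, 0.082, 0.218), and the handle is pressed about 9–10°. I'll move above the grip bar with the jaws along tub x.

Emit:
step_arm([
  {"offset": [0, 0, 60], "angular": [0, 0, 0], "grip": 147},
  {"offset": [10, -15, 115], "angular": [0, 0, -0.1], "grip": 147},
  {"offset": [40, -65, 140], "angular": [0, 0, -0.25], "grip": 147},
  {"offset": [72, -118, 140], "angular": [0, 0, -0.4], "grip": 147},
  {"offset": [104, -171, 140], "angular": [0, 0, -0.55], "grip": 147},
  {"offset": [136, -224, 140], "angular": [0, 0, -0.7], "grip": 147},
  {"offset": [168, -277, 140], "angular": [0, 0, -0.826], "grip": 147},
  {"offset": [200, -330, 140], "angular": [0, 0, -0.826], "grip": 147},
  {"offset": [232, -382, 135], "angular": [0, 0, -0.826], "grip": 147},
  {"offset": [264, -434, 125], "angular": [0, 0, -0.826], "grip": 147},
  {"offset": [296, -486, 115], "angular": [0, 0, -0.826], "grip": 147},
  {"offset": [328, -538, 105], "angular": [0, 0, -0.826], "grip": 147},
], grip_force=8)

```text
time: 1.8
eef_pos: [0.5177, 0.1081, 0.3103]
tcp_rot: [0.527, 0.85, 0.0, -0.0]
wrist_force: [-0.0, 1.5, 0.2]
gripper_width: 0.04
```

Emit:
step_arm([
  {"offset": [16, -26, -20], "angular": [0, 0, 0], "grip": 147},
  {"offset": [16, -26, -60], "angular": [0, 0, 0], "grip": 147},
  {"offset": [16, -26, -90], "angular": [0, 0, 0], "grip": 147},
  {"offset": [16, -26, -106], "angular": [0, 0, 0], "grip": 147},
  {"offset": [16, -26, -106], "angular": [0, 0, 0], "grip": 147},
])

```text
time: 2.42
eef_pos: [0.5334, 0.0821, 0.2039]
tcp_rot: [0.527, 0.85, -0.0, -0.0]
wrist_force: [0.2, -0.4, 1.2]
gripper_width: 0.0396
```

Emit:
step_arm([
  {"offset": [0, 0, 0], "angular": [0, 0, 0], "grip": 255},
  {"offset": [0, 0, 0], "angular": [0, 0, 0], "grip": 255},
  {"offset": [0, 0, 0], "angular": [0, 0, 0], "grip": 255},
  {"offset": [0, 0, 0], "angular": [0, 0, 0], "grip": 255},
  {"offset": [0, 0, 0], "angular": [0, 0, 0], "grip": 255},
], grip_force=6)

```text
time: 3.05
eef_pos: [0.5336, 0.0821, 0.2043]
tcp_rot: [0.527, 0.85, 0.0, -0.0]
wrist_force: [-0.7, 1.0, 4.7]
gripper_width: 0.0087
```

```bash
cat > look.py <<'E'
import sys,cv2,numpy as np
from cell import env,eyes
from h import *
s=env.get_state(); print(s["time"],s["eef_pos"].round(4),s["wrist_force"].round(2),s["gripper_width"])
cams(); p=np.load("p.npy"); o=[]
for n in("side","top"):
    u,v=proj(n,w(p,.13,0,.18))[0].astype(int); i=CAM[n]["image"][v-50:v+50,u-50:u+50,::-1]
    o.append(cv2.convertScaleAbs(cv2.resize(i,(400,400),interpolation=2),alpha=1.6))
cv2.imwrite(f"pics/{sys.argv[1]}.png",np.hstack(o))
E
python3 look.py g1
```

```text
3.05 [0.5336 0.0821 0.2043] [-0.72  0.97  4.69] 0.008738315623987806
```

View pics/g1.png

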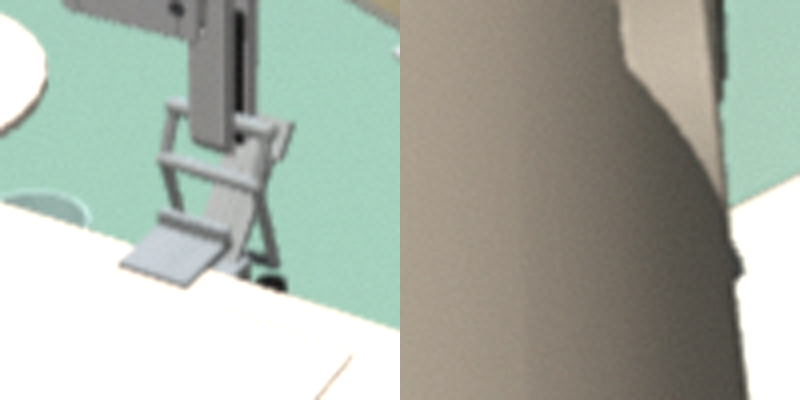

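The side crop shows the pads closed on the grip bar at about (215,115), at a 9 mm width. I'll swing the bail inward on its arc.

Emit:
step_arm([
  {"offset": [-6, -3, -0.8], "angular": [0, 0, 0], "grip": 255},
  {"offset": [-12.2, -6, -2.2], "angular": [0, 0, 0], "grip": 255},
  {"offset": [-18.3, -9.1, -4.2], "angular": [0, 0, 0], "grip": 255},
  {"offset": [-24.2, -12, -6.8], "angular": [0, 0, 0], "grip": 255},
  {"offset": [-29.8, -14.8, -9.9], "angular": [0, 0, 0], "grip": 255},
  {"offset": [-35.2, -17.5, -13.6], "angular": [0, 0, 0], "grip": 255},
  {"offset": [-39.2, -19.5, -16.9], "angular": [0, 0, 0], "grip": 255},
  {"offset": [-43.5, -21.6, -20.8], "angular": [0, 0, 0], "grip": 255},
  {"offset": [-43.5, -21.6, -20.8], "angular": [0, 0, 0], "grip": 255},
])

```text
time: 4.28
eef_pos: [0.4905, 0.0607, 0.1836]
tcp_rot: [0.527, 0.85, 0.001, 0.0]
wrist_force: [3.9, 2.0, 1.1]
gripper_width: 0.0088
```

```bash
python3 look.py g2
```

```text
4.275 [0.4905 0.0607 0.1836] [3.88 2.05 1.07] 0.00876347078098275
```

View pics/g2.png

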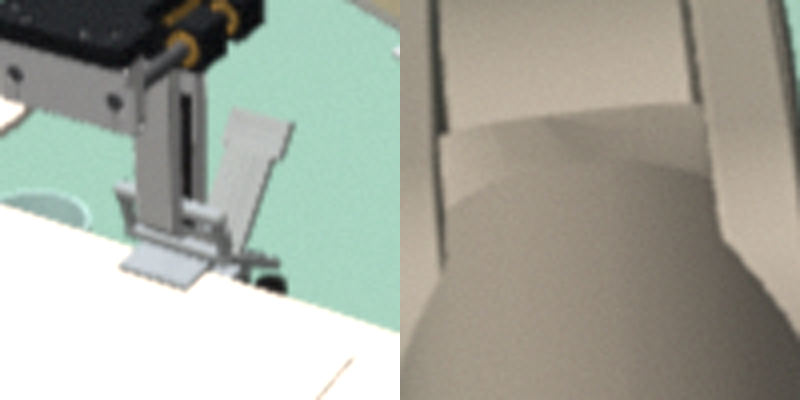

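The hook bar now appears behind the tooth, at about (170,245) in the side crop. I'll feel gently downward for the seat.

Emit:
step_arm([
  {"offset": [0, 0, -1], "angular": [0, 0, 0], "grip": 255},
  {"offset": [0, 0, -2], "angular": [0, 0, 0], "grip": 255},
  {"offset": [0, 0, -2], "angular": [0, 0, 0], "grip": 255},
])

```text
time: 4.75
eef_pos: [0.4906, 0.0605, 0.1818]
tcp_rot: [0.527, 0.85, 0.0, 0.0]
wrist_force: [-0.5, 0.2, 8.7]
gripper_width: 0.0088
```

Vertical resistance is 8.7 N, so the bar is on its seat. I'll release, lift, and turn the jaws 90° for pressing.

Emit:
step_arm([
  {"offset": [0, 0, 0], "angular": [0, 0, 0], "grip": 174},
  {"offset": [0, 0, 0], "angular": [0, 0, 0], "grip": 174},
  {"offset": [0, 0, 0], "angular": [0, 0, 0], "grip": 174},
  {"offset": [0, 0, 40], "angular": [0, 0, 0], "grip": 174},
  {"offset": [0, 0, 90], "angular": [0, 0, 0], "grip": 174},
  {"offset": [-30, -40, 120], "angular": [0, 0, 0.17], "grip": 255},
  {"offset": [-30, -90, 120], "angular": [0, 0, 0.34], "grip": 255},
  {"offset": [-30, -140, 120], "angular": [0, 0, 0.51], "grip": 255},
])

```text
time: 5.75
eef_pos: [0.4604, -0.0755, 0.3022]
tcp_rot: [0.301, 0.954, 0.001, 0.0]
wrist_force: [0.4, 0.3, -0.2]
gripper_width: 0.0032
```

```bash
python3 look.py g3
```

```text
5.75 [ 0.4604 -0.0755  0.3022] [ 0.36  0.29 -0.21] 0.00321046297101702
```

View pics/g3.png

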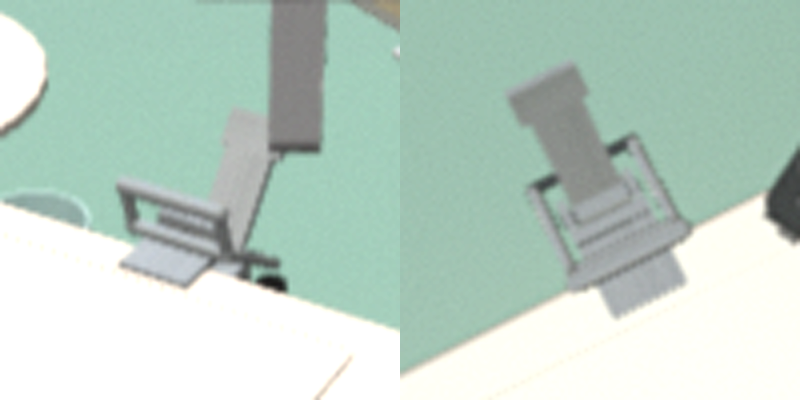

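Both crops show the bail folded over the keeper, with the grip bar at side (120,185)-(228,218) and top (572,280)-(690,228), and the lever still up. I'll check the numbers and work out the press path.

```bash
python3 - <<'E'
from h import *
from scipy.optimize import least_squares
cams(); p=np.load("p.npy")
o={n:proj(n,w(p,.13,0,.18))[0].astype(int)-50 for n in CAM}
ob=[("side","grip",o["side"]+np.array([174,201])/4),("top","grip",o["top"]+np.array([231,254])/4),("top","end",o["top"]+np.array([143,83])/4)]
def res(q):
    L=latch(q[0],q[1]); return np.concatenate([proj(n,w(p,L[k][0],0,L[k][1]))[0]-v for n,k,v in ob])
r=least_squares(res,[.15,2.5]); L=latch(*r.x); print(np.degrees(r.x),r.x,r.fun.round(1)); print({k:v.round(4) for k,v in L.items()})
print("hook rel keeper",(L['hook']-[.112,.171]).round(4))
E
```

```text
[  8.29658615 144.38602874] [0.14480275 2.5200116 ] [-1.1 -1.3  0.2  0.9  0.  -0.5]
{'end': array([0.1883, 0.1991]), 'pin': array([0.1538, 0.138 ]), 'hook': array([0.106 , 0.1723]), 'grip': array([0.1002, 0.1985])}
hook rel keeper [-0.006   0.0013]
```

Hook bar relative to the keeper point is x −6 mm and z +1.3 mm, so it is seated. The dark blob near side crop (272,284) may be the rubber stop, so I'll enlarge it to estimate its height.

```bash
python3 - <<'E'
from h import *; import cv2
cams(); p=np.load("p.npy"); u0,v0=280,188
i=CAM["side"]["image"][v0:v0+40,u0:u0+40,::-1]
cv2.imwrite("pics/stop.png",cv2.convertScaleAbs(cv2.resize(i,(600,600),interpolation=0),alpha=2))
for z in(.077,.085,.0935,.102):
    a=np.linspace(0,2*np.pi,16,endpoint=False); q=proj("side",[w(p,.198+.009*np.cos(t),.009*np.sin(t),z) for t in a])
    print(z,((proj("side",w(p,.198,0,z))[0]-[u0,v0])+.5)*15,((q.min(0)-[u0,v0])+.5)*15,((q.max(0)-[u0,v0])+.5)*15)
# lid edge silhouette
print("lid edge",((proj("side",[w(p,.1035,y,.1645) for y in(.05,-.05,-.1)])-[u0,v0])+.5)*15)
E
```

```text
0.077 [197.66916711 426.36966066] [136.35272203 391.35759955] [259.13239135 461.91936885]
0.085 [198.44919593 381.33998126] [136.83573172 346.50182034] [260.2108381  416.71545743]
0.0935 [199.28726032 333.01603297] [137.35482329 298.36777564] [261.3693851  368.20117562]
0.102 [200.13506044 284.18954461] [137.88009741 249.73661982] [262.54124582 319.17884197]
lid edge [[-473.63263767  131.98004346]
 [ 194.36288818  347.17779168]
 [ 555.09323391  463.33993086]]
```

View pics/stop.png

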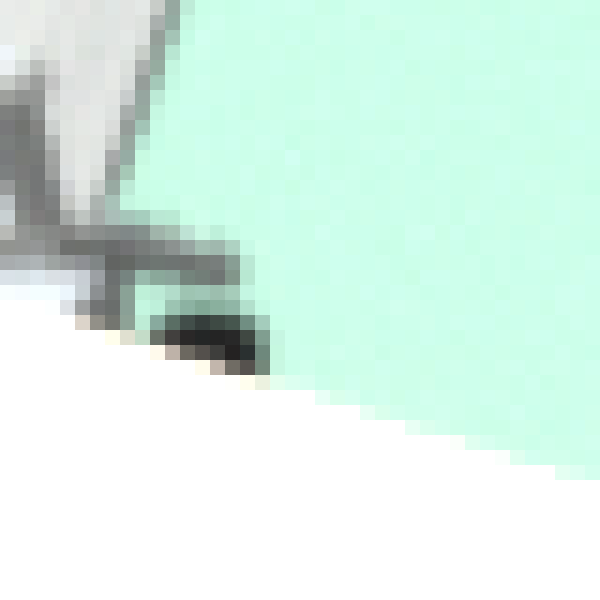

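The rubber stop's top edge is at about row 308 of the enlarged crop, or roughly 92–95 mm above the underside. That puts home about 25° below level. I'll move in above the handle.

Emit:
step_arm([
  {"offset": [15, 30, 0], "angular": [0, 0, 0.18], "grip": 255},
  {"offset": [30, 70, 0], "angular": [0, 0, 0.36], "grip": 255},
  {"offset": [50, 110, 0], "angular": [0, 0, 0.54], "grip": 255},
  {"offset": [75, 145, 0], "angular": [0, 0, 0.72], "grip": 255},
  {"offset": [88.6, 165.5, 0], "angular": [0, 0, 0.9], "grip": 255},
  {"offset": [88.6, 165.5, -30], "angular": [0, 0, 1.07], "grip": 255},
  {"offset": [88.6, 165.5, -70], "angular": [0, 0, 1.07], "grip": 255},
  {"offset": [88.6, 165.5, -87], "angular": [0, 0, 1.07], "grip": 255},
  {"offset": [88.6, 165.5, -87], "angular": [0, 0, 1.07], "grip": 255},
], grip_force=30)

```text
time: 7.18
eef_pos: [0.549, 0.0926, 0.2141]
tcp_rot: [-0.224, 0.975, -0.0, -0.001]
wrist_force: [0.3, 0.1, 0.3]
gripper_width: 0.0003
```

Emit:
step_arm([
  {"offset": [0, -2.6, -14], "angular": [0, 0, 0], "grip": 255},
  {"offset": [7.5, 1, -19.5], "angular": [0, 0, 0], "grip": 255},
  {"offset": [12, 3, -24], "angular": [0, 0, 0], "grip": 255},
  {"offset": [15.9, 5.1, -28.3], "angular": [0, 0, 0], "grip": 255},
  {"offset": [19.6, 7, -33.5], "angular": [0, 0, 0], "grip": 255},
  {"offset": [22.9, 8.6, -38.9], "angular": [0, 0, 0], "grip": 255},
  {"offset": [25.8, 10, -44.8], "angular": [0, 0, 0], "grip": 255},
  {"offset": [28.3, 11.3, -50.8], "angular": [0, 0, 0], "grip": 255},
  {"offset": [30.2, 12.2, -57], "angular": [0, 0, 0], "grip": 255},
  {"offset": [31.8, 13, -63.4], "angular": [0, 0, 0], "grip": 255},
  {"offset": [32.8, 13.4, -70], "angular": [0, 0, 0], "grip": 255},
  {"offset": [33.2, 13.7, -76.6], "angular": [0, 0, 0], "grip": 255},
])

```text
time: 8.68
eef_pos: [0.5828, 0.1065, 0.1374]
tcp_rot: [-0.224, 0.975, -0.0, -0.001]
wrist_force: [-0.6, -0.4, 7.7]
gripper_width: 0.0001
```

Emit:
step_arm([
  {"offset": [-0.3, -0.1, -3], "angular": [0, 0, 0], "grip": 255},
  {"offset": [-0.6, -0.2, -6], "angular": [0, 0, 0], "grip": 255},
  {"offset": [-1, -0.4, -9], "angular": [0, 0, 0], "grip": 255},
  {"offset": [-1.4, -0.6, -12], "angular": [0, 0, 0], "grip": 255},
  {"offset": [-1.7, -0.8, -14], "angular": [0, 0, 0], "grip": 255},
  {"offset": [-1.7, -0.8, -14], "angular": [0, 0, 0], "grip": 255},
])

```text
time: 9.43
eef_pos: [0.5817, 0.106, 0.1233]
tcp_rot: [-0.224, 0.975, -0.0, -0.0]
wrist_force: [1.1, 0.7, 3.1]
gripper_width: 0.0003
```

Emit:
step_arm([
  {"offset": [-0.3, -0.1, -1], "angular": [0, 0, 0], "grip": 255},
  {"offset": [-0.6, -0.3, -2], "angular": [0, 0, 0], "grip": 255},
  {"offset": [-0.9, -0.4, -3], "angular": [0, 0, 0], "grip": 255},
  {"offset": [-1.2, -0.5, -4], "angular": [0, 0, 0], "grip": 255},
  {"offset": [-1.2, -0.5, -4], "angular": [0, 0, 0], "grip": 255},
])

```text
time: 10.05
eef_pos: [0.5808, 0.1056, 0.1193]
tcp_rot: [-0.224, 0.975, -0.0, 0.0]
wrist_force: [1.1, 0.8, 4.6]
gripper_width: 0.0008
```

Emit:
step_arm([
  {"offset": [-0.3, -0.1, -0.7], "angular": [0, 0, 0], "grip": 255},
  {"offset": [-0.5, -0.2, -1.4], "angular": [0, 0, 0], "grip": 255},
  {"offset": [-0.7, -0.3, -2], "angular": [0, 0, 0], "grip": 255},
  {"offset": [-0.7, -0.3, -2], "angular": [0, 0, 0], "grip": 255},
])

```text
time: 10.55
eef_pos: [0.5804, 0.1054, 0.1174]
tcp_rot: [-0.224, 0.975, -0.0, 0.001]
wrist_force: [1.5, 0.8, 5.0]
gripper_width: 0.0003
```

Emit:
step_arm([
  {"offset": [-0.2, -0.1, -0.5], "angular": [0, 0, 0], "grip": 255},
  {"offset": [-0.4, -0.2, -1], "angular": [0, 0, 0], "grip": 255},
  {"offset": [-0.4, -0.2, -1], "angular": [0, 0, 0], "grip": 255},
])

```text
time: 10.92
eef_pos: [0.5801, 0.1052, 0.1163]
tcp_rot: [-0.224, 0.975, -0.0, 0.001]
wrist_force: [0.0, 0.2, 4.5]
gripper_width: 0.0002
```

Emit:
step_arm([
  {"offset": [-0.2, -0.1, -0.5], "angular": [0, 0, 0], "grip": 255},
  {"offset": [-0.4, -0.2, -1], "angular": [0, 0, 0], "grip": 255},
  {"offset": [-0.4, -0.2, -1], "angular": [0, 0, 0], "grip": 255},
])

```text
time: 11.3
eef_pos: [0.5797, 0.1051, 0.1153]
tcp_rot: [-0.224, 0.975, -0.0, 0.001]
wrist_force: [1.2, 0.1, 3.9]
gripper_width: 0.0006
```

Still free. I'll go on with smaller steps.

Emit:
step_arm([
  {"offset": [-0.2, -0.1, -0.3], "angular": [0, 0, 0], "grip": 255},
  {"offset": [-0.3, -0.1, -0.6], "angular": [0, 0, 0], "grip": 255},
  {"offset": [-0.3, -0.1, -0.6], "angular": [0, 0, 0], "grip": 255},
])

```text
time: 11.68
eef_pos: [0.5795, 0.105, 0.1147]
tcp_rot: [-0.224, 0.975, -0.0, 0.001]
wrist_force: [1.6, 0.3, 5.2]
gripper_width: 0.0006
```

Emit:
step_arm([
  {"offset": [-0.1, -0.1, -0.3], "angular": [0, 0, 0], "grip": 255},
  {"offset": [-0.2, -0.1, -0.5], "angular": [0, 0, 0], "grip": 255},
  {"offset": [-0.2, -0.1, -0.5], "angular": [0, 0, 0], "grip": 255},
])

```text
time: 12.05
eef_pos: [0.5793, 0.1049, 0.1142]
tcp_rot: [-0.224, 0.975, -0.0, 0.001]
wrist_force: [2.7, 1.0, 3.9]
gripper_width: 0.0002
```

Emit:
step_arm([
  {"offset": [-0.1, -0.1, -0.2], "angular": [0, 0, 0], "grip": 255},
  {"offset": [-0.2, -0.1, -0.5], "angular": [0, 0, 0], "grip": 255},
  {"offset": [-0.2, -0.1, -0.5], "angular": [0, 0, 0], "grip": 255},
])

```text
time: 12.42
eef_pos: [0.5791, 0.1047, 0.1137]
tcp_rot: [-0.224, 0.975, -0.0, 0.001]
wrist_force: [1.1, 0.8, 4.6]
gripper_width: 0.0003
```

Emit:
step_arm([
  {"offset": [-0.1, -0.1, -0.2], "angular": [0, 0, 0], "grip": 255},
  {"offset": [-0.2, -0.1, -0.5], "angular": [0, 0, 0], "grip": 255},
  {"offset": [-0.2, -0.1, -0.5], "angular": [0, 0, 0], "grip": 255},
])

```text
time: 12.8
eef_pos: [0.5789, 0.1046, 0.1131]
tcp_rot: [-0.224, 0.975, -0.0, 0.001]
wrist_force: [1.8, 0.2, 4.0]
gripper_width: 0.0006
```

Emit:
step_arm([
  {"offset": [-0.1, -0.1, -0.2], "angular": [0, 0, 0], "grip": 255},
  {"offset": [-0.2, -0.1, -0.4], "angular": [0, 0, 0], "grip": 255},
  {"offset": [-0.2, -0.1, -0.4], "angular": [0, 0, 0], "grip": 255},
])

```text
time: 13.18
eef_pos: [0.5787, 0.1045, 0.1127]
tcp_rot: [-0.224, 0.975, -0.0, 0.001]
wrist_force: [2.7, 0.6, 3.3]
gripper_width: 0.0004
```

Emit:
step_arm([
  {"offset": [-0.1, -0.1, -0.2], "angular": [0, 0, 0], "grip": 255},
  {"offset": [-0.2, -0.1, -0.4], "angular": [0, 0, 0], "grip": 255},
  {"offset": [-0.2, -0.1, -0.4], "angular": [0, 0, 0], "grip": 255},
])

```text
time: 13.55
eef_pos: [0.5785, 0.1045, 0.1123]
tcp_rot: [-0.224, 0.975, -0.0, 0.001]
wrist_force: [2.4, 1.2, 2.9]
gripper_width: 0.0005
```

Emit:
step_arm([
  {"offset": [-0.1, -0.1, -0.2], "angular": [0, 0, 0], "grip": 255},
  {"offset": [-0.2, -0.1, -0.4], "angular": [0, 0, 0], "grip": 255},
  {"offset": [-0.2, -0.1, -0.4], "angular": [0, 0, 0], "grip": 255},
])

```text
time: 13.92
eef_pos: [0.5783, 0.1044, 0.1119]
tcp_rot: [-0.224, 0.975, -0.0, 0.001]
wrist_force: [2.7, 0.0, 3.3]
gripper_width: 0.0002
```

Emit:
step_arm([
  {"offset": [-0.1, -0.1, -0.2], "angular": [0, 0, 0], "grip": 255},
  {"offset": [-0.2, -0.1, -0.4], "angular": [0, 0, 0], "grip": 255},
  {"offset": [-0.2, -0.1, -0.4], "angular": [0, 0, 0], "grip": 255},
])

```text
time: 14.3
eef_pos: [0.5781, 0.1043, 0.1115]
tcp_rot: [-0.224, 0.975, -0.0, 0.001]
wrist_force: [2.9, 1.4, 2.8]
gripper_width: 0.0001
```

Emit:
step_arm([
  {"offset": [-0.1, -0.1, -0.2], "angular": [0, 0, 0], "grip": 255},
  {"offset": [-0.2, -0.1, -0.4], "angular": [0, 0, 0], "grip": 255},
  {"offset": [-0.2, -0.1, -0.4], "angular": [0, 0, 0], "grip": 255},
])

```text
time: 14.68
eef_pos: [0.5779, 0.1042, 0.1111]
tcp_rot: [-0.224, 0.975, -0.0, 0.001]
wrist_force: [3.4, 1.3, 3.5]
gripper_width: 0.0
```

Emit:
step_arm([
  {"offset": [0, 0, -0.2], "angular": [0, 0, 0], "grip": 255},
  {"offset": [0, 0, -0.4], "angular": [0, 0, 0], "grip": 255},
  {"offset": [0, 0, -0.4], "angular": [0, 0, 0], "grip": 255},
])

```text
time: 15.05
eef_pos: [0.578, 0.1041, 0.1108]
tcp_rot: [-0.224, 0.975, -0.0, 0.001]
wrist_force: [2.3, 1.0, 5.7]
gripper_width: 0.0004
```

Emit:
step_arm([
  {"offset": [0, 0, -0.2], "angular": [0, 0, 0], "grip": 255},
  {"offset": [0, 0, -0.3], "angular": [0, 0, 0], "grip": 255},
  {"offset": [0, 0, -0.3], "angular": [0, 0, 0], "grip": 255},
])

```text
time: 15.42
eef_pos: [0.578, 0.1042, 0.1106]
tcp_rot: [-0.224, 0.975, -0.0, 0.001]
wrist_force: [2.1, 1.6, 6.9]
gripper_width: 0.0003
```

Emit:
step_arm([
  {"offset": [0, 0, -0.2], "angular": [0, 0, 0], "grip": 255},
  {"offset": [0, 0, -0.3], "angular": [0, 0, 0], "grip": 255},
  {"offset": [0, 0, -0.3], "angular": [0, 0, 0], "grip": 255},
])

```text
time: 15.8
eef_pos: [0.578, 0.1041, 0.1106]
tcp_rot: [-0.224, 0.975, -0.0, 0.001]
wrist_force: [1.5, 1.5, 7.4]
gripper_width: 0.0005
```

The TCP has stopped at 110.6 mm while the force rises, which looks like the stop. One slightly larger nudge to confirm.

Emit:
step_arm([
  {"offset": [0, 0, -0.3], "angular": [0, 0, 0], "grip": 255},
  {"offset": [0, 0, -0.6], "angular": [0, 0, 0], "grip": 255},
  {"offset": [0, 0, -0.6], "angular": [0, 0, 0], "grip": 255},
])

```text
time: 16.18
eef_pos: [0.578, 0.1041, 0.1103]
tcp_rot: [-0.224, 0.975, 0.0, 0.001]
wrist_force: [0.7, 1.7, 10.7]
gripper_width: 0.0007
```

Emit:
step_arm([
  {"offset": [0, 0, -0.3], "angular": [0, 0, 0], "grip": 255},
  {"offset": [0, 0, -0.6], "angular": [0, 0, 0], "grip": 255},
  {"offset": [0, 0, -0.6], "angular": [0, 0, 0], "grip": 255},
])

```text
time: 16.55
eef_pos: [0.578, 0.1042, 0.1102]
tcp_rot: [-0.224, 0.975, 0.0, 0.001]
wrist_force: [-1.0, 0.7, 12.9]
gripper_width: 0.0005
```

The stop is confirmed: 12.9 N with almost no motion, so roughly 7 N on the screw. I'll lift off straight up and clear the view.

Emit:
step_arm([
  {"offset": [0, 0, 2], "angular": [0, 0, 0], "grip": 255},
  {"offset": [0, 0, 10], "angular": [0, 0, 0], "grip": 255},
  {"offset": [0, 0, 50], "angular": [0, 0, 0], "grip": 255},
  {"offset": [0, 0, 110], "angular": [0, 0, 0], "grip": 255},
  {"offset": [0, 0, 170], "angular": [0, 0, 0], "grip": 255},
  {"offset": [-30, -50, 190], "angular": [0, 0, 0], "grip": 255},
  {"offset": [-60, -105, 190], "angular": [0, 0, 0], "grip": 255},
  {"offset": [-90, -160, 190], "angular": [0, 0, 0], "grip": 255},
  {"offset": [-110, -210, 190], "angular": [0, 0, 0], "grip": 255},
  {"offset": [-110, -210, 190], "angular": [0, 0, 0], "grip": 255},
])

```text
time: 17.8
eef_pos: [0.466, -0.1096, 0.3006]
tcp_rot: [-0.221, 0.975, 0.001, 0.001]
wrist_force: [-0.4, 1.5, 0.3]
gripper_width: 0.0005
```

```bash
python3 look.py end; python3 - <<'E'
from h import *
cams();p=np.load("p.npy")
o={n:proj(n,w(p,.13,0,.18))[0].astype(int)-50 for n in CAM}
for al in(-15,-20,-25,-27,-30):
    L=latch(np.radians(58-al),2); be=np.pi-np.arcsin((.1665-L['pin'][1])/.0588); L=latch(np.radians(58-al),be)
    print(al,"hook",L['hook'].round(4),[ (k,n[0],((proj(n,w(p,L[k][0],0,L[k][1]))[0]-o[n])*4).round(0).tolist()) for k in('end','grip') for n in CAM])
E
```

```text
17.8 [ 0.466  -0.1096  0.3006] [-0.41  1.47  0.28] 0.0004881976854179865
-15 hook [0.1113 0.1665] [('end', 's', [283.0, 233.0]), ('end', 't', [133.0, 66.0]), ('grip', 's', [186.0, 192.0]), ('grip', 't', [218.0, 230.0])]
-20 hook [0.1112 0.1665] [('end', 's', [281.0, 246.0]), ('end', 't', [136.0, 72.0]), ('grip', 's', [186.0, 191.0]), ('grip', 't', [217.0, 229.0])]
-25 hook [0.1108 0.1665] [('end', 's', [278.0, 259.0]), ('end', 't', [140.0, 80.0]), ('grip', 's', [187.0, 191.0]), ('grip', 't', [217.0, 228.0])]
-27 hook [0.1106 0.1665] [('end', 's', [277.0, 264.0]), ('end', 't', [142.0, 83.0]), ('grip', 's', [187.0, 191.0]), ('grip', 't', [217.0, 228.0])]
-30 hook [0.1102 0.1665] [('end', 's', [275.0, 272.0]), ('end', 't', [144.0, 88.0]), ('grip', 's', [187.0, 191.0]), ('grip', 't', [217.0, 228.0])]
```

View pics/end.png

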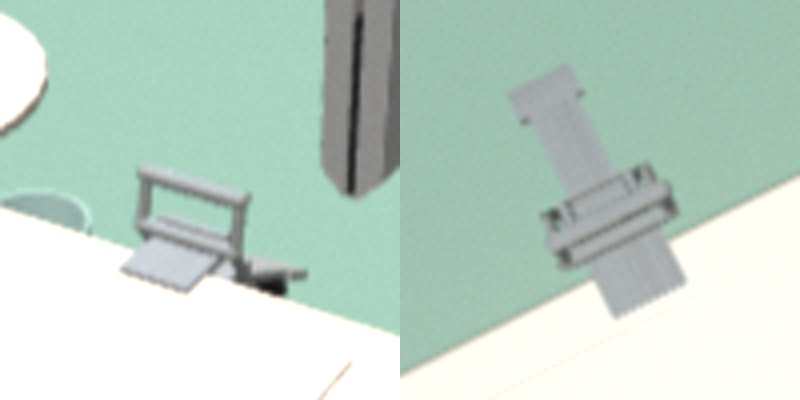

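The side crop shows the lever down with its foot on the black stop near (265,287). The hook bar is on the keeper with the grip bar upright. In the top crop the handle end is near (538,80), which matches about 25° below level. The gripper is clear, so I'll hand in.

```bash
python3 -c "
from cell import env
print(env.sign_off())"
```

```text
the job is handed in; nothing more can be done
None
```

The tub is latched and handed in at about 17.8 s of the 53 s allowed. I swung the bail over the tooth with a light pinch on the grip bar, then pressed the lever past its centre and felt for the stop in small steps. `sign_off` gives no verdict, so the checks below are my own.

- **Hooking, lever still up:** the fitted picture put the hook bar about 6 mm inward of and 1 mm above the keeper point. It pushed back with 8.7 N when I pressed it lightly, so I took it as seated.
- **Lever on the stop:** the lever moved under 3–6 N until the TCP was about 110.6 mm above the table. From there the force rose to 12.9 N with almost no further movement. I estimate about 7 N on the stop screw, under the 20 N limit.
- **Last pictures:** the lever looks about 25° below level with its foot on the stop. The hook bar is at the keeper behind the tooth, and the robot is clear of everything.
- **Not measured:**
  - I did not measure the force the foot keeps on the stop after release.
  - I did not measure the final keeper height.
  - I did not re-measure the cup and spoon. No move went near them, and the part of the cup in the last picture looks unmoved.
- **One disagreement:** my first lid corners read by eye from the side view did not fit. I refitted without them, and the overlay then agreed to about 1–3 pixels.

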